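Crank the sample feeder of a probe station into its cam dwell

ROBOT

A 6-joint arm with a two-finger parallel gripper is mounted at the origin on the work surface. World frame = base frame: x ahead of the robot, y to its left, z up, the work surface at z = 0. Lengths are in mm, angles in rad, forces in N, time in s.
With the tool pointing down it reaches from about 350 to 975 mm from the base axis. Payload 7.1 kg.
Tool frame: the origin (TCP) lies on the centre line of the jaws, within the pads' length; the fingertips stand 17 mm ahead of it and the grasp point (between the pads) lies 2 mm behind it (tip_extent is the distance from the TCP to the fingertips, in mm); z points along the fingers, y is the line along which they close (so a half turn about z gives the same grasp; the last joint's range is limited). The gripper opens to 88 mm and grips with 3 to 60 N. Pads are 20 mm wide; open, the fingers measure 115 mm over their backs; the gripper's body (75 mm by 178 mm) begins 61 mm behind the grasp point.
Start: joints at [-1.338, 0.423, 1.63, -0, 1.089, -0.019], TCP at [155.736, -605.269, 239.675] pointing down, gripper open.
Joint ranges: [-3, 3], [-0.9, 2.11], [0.09, 2.58], [-1.31, 4.45], [0.11, 2.69], [-2.54, 2.54]. Speed limits (rad/s): [2.39, 2.39, 3.01, 3.14, 3.14, 3.14].

INTERFACE

Orientations are given as a rotation vector (axis times angle).
In Python, from workcell import get_obs, get_image, camera_model, close_job, look_for, outline_of, pinpoint, tip_extent gives the robot as it stands.
- The arm moves only by the shell command python3 -m jog 'ROWS'. ROWS is text: rows parted by semicolons, each of 7 numbers parted by spaces: the shift along the tool's x, y, z as a fraction of full scale, then the turn, a rotation vector about the tool's x, y, z as a fraction of full scale, then the closure, from -1 (fully open) to 1 (shut). A call has 1 to 8 rows; each row is the pose to reach, as a shift and turn from the pose commanded when the call began, along the tool's axes at that moment; what a row does not reach only later rows make up. Full scale, the value 1, is 0.2 m for a shift and 30 degrees for a turn. A row lasts 1/10 s, in which the tool goes at most 50 mm and 8.59 degrees, less where a joint would pass 70% of its speed; a pose out of reach is approached as far as the arm can. A call with a number of a shift or a turn outside -1 to 1 is refused whole. A call with a gripper value outside its range is refused whole. The fingers move at their own pace and stop on an object; the grip force is fixed at half the most. Time passes only in rows, so rows that repeat a pose let the fingers close. It gives the time, the measured TCP pose, the force, the opening and the grip force at its end, in the units of the state.
- get_obs(): the state, without advancing time (a new reading comes with each control period).
- get_image(name): name is "side" or "top"; returns the picture (480x640x3 uint8, red, green, blue); there is no depth.
- camera_model(name): a dict with "fx", "fy", "cx", "cy" (pixels), "dist_coeffs" ([k1, k2, p1, p2, k3] as OpenCV has them; the pictures are not rectified), "origin" and "orientation" of the camera in the world. Camera axes: x right, y down, z forward; pixel columns grow to the right and rows downward; lengths in mm; the calibration is good to about 2 mm. A picture is of the moment at which its call begins. camera_model takes no time and is no camera call.
- close_job(): hands the job in; it is judged then, once.
Trained networks look in the newest picture that a camera, given by its name, has taken for a name from the list of things; names that differ only in an ending like _2 or _b are one class to them, and where a whole thing is asked for, a point or a joint stands for the part that bears it (a point fixed in the world has none). Each returns a list of dicts, best first, with "confidence" (0 to 1); they miss things now and then, are a little off and sometimes report something else, mostly with a low value. They report only what shows in the picture. A call takes as long as a camera call.
- look_for(target, camera): "xyz" ([x, y, z] in mm, in the coordinates of the camera as it stood for that picture, good to about 4 mm: the middle of the surface that is visible of it).
- outline_of(target, camera): "mask" (480x640 bool, what is visible of it).
- pinpoint(target, camera): "xyz" ([x, y, z] in mm, in the coordinates of the camera as it stood for that picture, good to about 4 mm: a listed point, or the origin of a listed thing).
The state is a dict: "t": time; "qpos": joint angles; "qvel": joint speeds; "joint_torque": joint torques, N m; "ee_pos": TCP position; "orientation": TCP orientation; "ft_force": force on the tool from outside, world axes, zero at the start; "moment": the same for the moment, N m; "width": finger opening in mm; "grasp_force": force on a finger pad.
Only numpy, scipy, OpenCV 4.12 (cv2) and the standard library are available. Lean on these libraries where they do the work, as an engineer would, in place of code of your own. Each camera call takes 0.05 s, during which the arm holds its last target. There are 200 camera calls.

TASK

Feed the sample under the probe needles: turn the crank of the sample feeder (the fixture with the plate cam and roller, not the rotary stage with the similar handle) counter-clockwise seen from above until the brass roller rests on the flat dwell of the cam's nose, about midway between its two dowel pins. Then let go of the crank, and leave the rotary stage unturned.

Things in the scene. Friction and masses are not known exactly. Their poses are not given: they have to be found in the camera images.
- feeder: Fixed sample feeder on an aluminium plate 420 x 150 x 12 mm. Origin: on the upright cam axis, at table height; +x runs along the plate (-75 to 345 mm) to roller, black carriage with brass chuck, and needles; z up. On the axis: dark steel cam, 28-40 mm high up, radius 38 mm, 52 mm at its nose; on it the crank arm. Brass roller 24 mm wide on its +x side. Probe blocks at x 270-330 mm, 80 mm tall.
- cam (a joint): Angle of cam with crank, rad, counter-clockwise from above; stops 0 and 3.0, starts 0.05 to 0.7. At 1.9 the roller is mid dwell and the crank arm points along the feeder's -x, away from the carriage; the arm points at cam + 1.24 rad from feeder +x. Two bright dowel pins on the cam, 0.5 rad either side of mid dwell, mark its ends. Stiff: 2 to 6 N at the handle; stays where left.
- crank_handle (a point): Middle of the crank's upright black handle, a round sleeve 20 mm across, 50 mm high, that spins freely on its pin (the gripper may keep its heading), 65 mm from the cam axis. This point is 78 mm above the table, the sleeve spans 53 to 103 mm. All else within 150 mm of the cam axis on the feeder is under 62 mm high.
- stage_handle (a point): Not to be moved: middle, 75 mm above the table, of the similar black handle (20 mm across, 50 mm high) on the round steel plate (132 mm across) of the rotary stage beside the feeder, 50 mm from that plate's centre. It turns with the plate.

How it is judged:
By the outcome, as a careful person would: the job done as asked, in the order asked, and still so for the second after the job is handed in, with the robot touching nothing.
It also fails if it takes over 34 s, if anything falls off the work surface, if the arm or the gripper's body presses on something with over 40 N, if the wrist force passes 120 N, or if a joint passes its speed limit or range.

## Working session

There is one attempt and no reset: what is moved stays moved. The work goes in short steps, Python scripts to look and compute and a shell command to move; the robot and the scene stay as the last step left them, time stands still between calls to the robot, and variables do not carry over. Pictures are saved under pics/ and viewed, at most 10 in all, crops included, and the job is handed in when it is done.

```bash
mkdir -p pics
cat > h.py <<'E'
import numpy as np, cv2
from scipy.spatial.transform import Rotation as R
from workcell import *
def rot(o):
    o=np.array(o,float)
    if o.shape==(3,3): return R.from_matrix(o)
    return R.from_rotvec(o) if o.size==3 else R.from_quat(o)
def w(cam,p):
    m=camera_model(cam); return rot(m["orientation"]).apply(p)+np.array(m["origin"])
def px(cam,P):
    m=camera_model(cam); r=rot(m["orientation"]).inv(); rv=r.as_rotvec(); t=-r.apply(m["origin"])
    K=np.array([[m["fx"],0,m["cx"]],[0,m["fy"],m["cy"]],[0,0,1]])
    return cv2.projectPoints(np.array(P,float).reshape(-1,1,3),rv,t,K,np.array(m["dist_coeffs"]))[0].reshape(-1,2)
def ray(cam,uv,z):
    m=camera_model(cam);K=np.array([[m["fx"],0,m["cx"]],[0,m["fy"],m["cy"]],[0,0,1]])
    n=cv2.undistortPoints(np.array([[uv]],float),K,np.array(m["dist_coeffs"]))[0,0]
    d=rot(m["orientation"]).apply([*n,1]);o=np.array(m["origin"]);return o+d*(z-o[2])/d[2]
def snap(cam,f):
    im=get_image(cam); cv2.imwrite("pics/"+f,im[:,:,::-1]); return im
E
python3 - <<'E'
from h import *
np.set_printoptions(precision=1,suppress=True)
for c in ("top","side"):
    print(c,camera_model(c)); snap(c,c+"0.png")
    for n in ("feeder","crank_handle","stage_handle"):
        for d in pinpoint(n,c)[:3]:
            P=w(c,d["xyz"]); print(n,d["confidence"],P,px(c,P))
print(get_obs())
E
```

```text
top {'fx': 542.5947586128773, 'fy': 542.5947586128773, 'cx': 326.88582805274183, 'cy': 245.6170955208197, 'dist_coeffs': array([0., 0., 0., 0., 0.]), 'origin': array([463.1,  30.5, 824. ]), 'orientation': array([-2.2,  2.2, -0.1])}
feeder 0.65 [534.5 179.8  -1.1] [[213.4 241.9]]
crank_handle 0.64 [511.9 245.7  78.6] [[154.2 254.3]]
stage_handle 0.69 [ 449.  -195.1   76.7] [[476.1 294.4]]
side {'fx': 490.724400662852, 'fy': 490.724400662852, 'cx': 322.0047298564153, 'cy': 251.08166443010438, 'dist_coeffs': array([0., 0., 0., 0., 0.]), 'origin': array([305.1, 513.8, 481.2]), 'orientation': array([-0.6,  2.6, -1.3])}
feeder 0.84 [531.  186.8  -2.4] [[274.7 381.2]]
crank_handle 0.76 [512.1 246.8  79.2] [[256.  378.5]]
stage_handle 0.74 [ 448.4 -188.7   73.6] [[428.9 198.2]]
{'t': 0.4, 'qpos': array([-1.3,  0.4,  1.6, -0. ,  1.1, -0. ]), 'qvel': array([ 0., -0., -0.,  0., -0.,  0.]), 'joint_torque': array([ -0. , -54.4, -27.4,   0.1,   0. ,  -0. ]), 'ee_pos': array([ 155.7, -605.2,  239.6]), 'orientation': array([-3.1, -0.4,  0. ]), 'ft_force': array([ 0.4, -0.1, -0.6]), 'moment': array([ 0.1, -0. ,  0. ]), 'grasp_force': 0.0, 'width': 87.93357024667493}
```

View pics/top0.png

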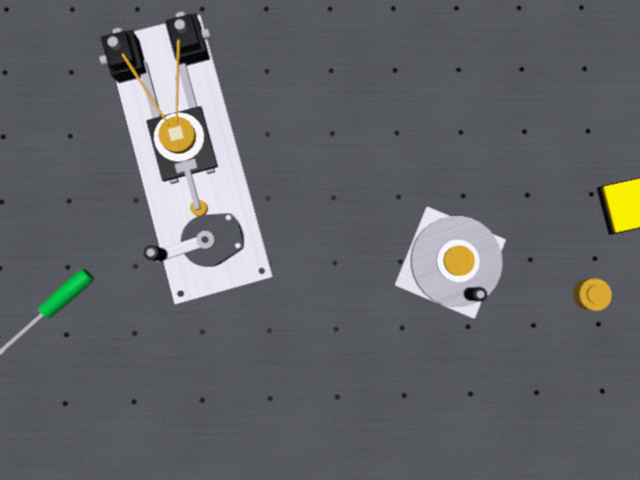

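View pics/side0.png

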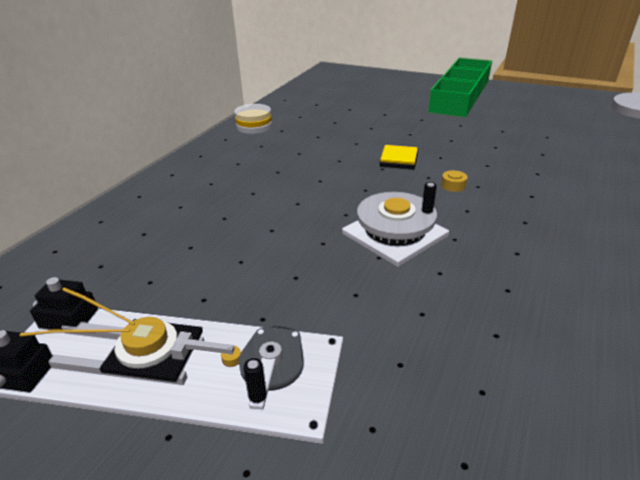

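Run:
```python
from h import *
np.set_printoptions(precision=3,suppress=True)
o=get_obs(); Rt=rot(o["orientation"]); print(Rt.as_matrix())
a=ray("top",(175,304),12);b=ray("top",(271,277),12); print(a,b,np.linalg.norm(a-b))
d=(a-b)[:2]; d/=np.linalg.norm(d); n=np.array([d[1],-d[0]]); n*=np.sign(n[0])
# long edges, z=12
l1=ray("top",(119,92),12)-a; l2=ray("top",(213,62),12)-b
print("yaw",np.arctan2(n[1],n[0]),np.arctan2(l1[1],l1[0]),np.arctan2(l2[1],l2[0]))
print("axis from plate",(a+b)[:2]/2+75*n,"hub",ray("top",(205,240),57))
h=ray("top",(152.5,253),103);print("handle top",h, "mid from side net", ray("side",(251,364),103))
print("now",o["ee_pos"], "tool shift to (512,246,240):",Rt.inv().apply(np.array([512,246.3,240])-o["ee_pos"]))
```

```text
[[ 0.968  0.249 -0.   ]
 [ 0.249 -0.968  0.   ]
 [-0.    -0.    -1.   ]]
[442.113 234.058  12.   ] [479.377  92.202  12.   ] 146.66871465998753
yaw 0.25689034832615193 0.25836065219761556 0.2518799705665266
axis from plate [533.284 182.186] hub [532.264 181.071  57.   ]
handle top [512.005 240.898 103.   ] mid from side net [513.715 249.196 103.   ]
now [ 155.709 -605.199  239.555] tool shift to (512,246,240): [ 557.238 -735.853   -0.288]
```

Run:
```python
import cv2
i=cv2.imread("pics/top0.png"); cv2.imwrite("pics/crop0.png",cv2.resize(i[170:320,110:290],None,fx=4,fy=4,interpolation=cv2.INTER_CUBIC))
```

```text
(no output)
```

View pics/crop0.png

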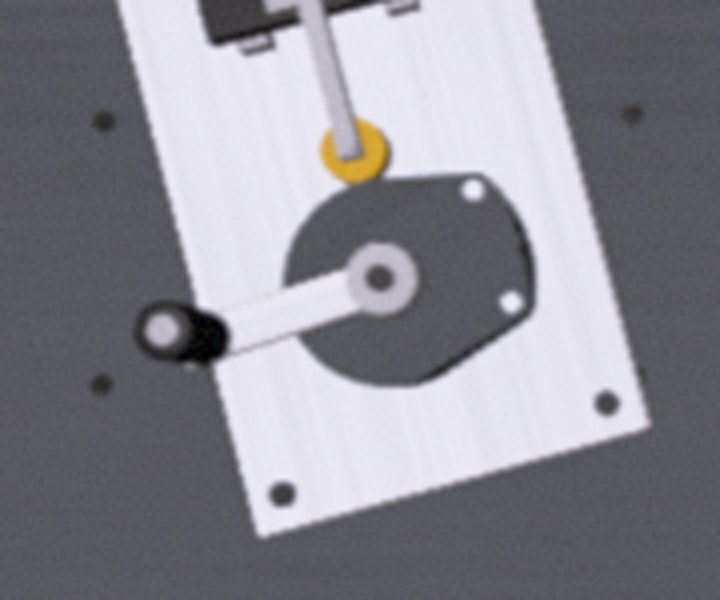

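Pictures: feeder cam hub at top-pixel (205,240), its handle top at (151,252), roller at (198,207) off the nose. The stage and its handle are at (458,260) and (476,294). Cam angle is about 0.40 and feeder yaw about 0.255, so the tool axes are nearly parallel to the feeder's.

```bash
A='0.696 -0.916 0 0 0 0 -1'; python3 -m jog '0.17 -0.23 0 0 0 0 -1;0.35 -0.46 0 0 0 0 -1;0.52 -0.69 0 0 0 0 -1;0.696 -0.916 0 0 0 0 -1;0.696 -0.916 0 0 0 0 -1;0.696 -0.916 0 0 0 0 -1'
python3 -m jog '0.17 -0.23 0 0 0 0 -1;0.35 -0.46 0 0 0 0 -1;0.52 -0.69 0 0 0 0 -1;0.696 -0.916 0 0 0 0 -1;0.696 -0.916 0 0 0 0 -1;0.696 -0.916 0 0 0 0 -1'
python3 -m jog '0.17 -0.23 0 0 0 0 -1;0.35 -0.46 0 0 0 0 -1;0.52 -0.69 0 0 0 0 -1;0.696 -0.916 0 0 0 0 -1;0.696 -0.916 0 0 0 0 -1;0.696 -0.916 0 0 0 0 -1'
```

```text
t: 1.0
ee_pos: [245.5, -390.0, 239.7]
orientation: [-3.115, -0.399, 0.0]
ft_force: [0.7, -0.6, -0.2]
width: 87.8
grasp_force: 0.0
t: 1.6
ee_pos: [335.3, -179.4, 240.0]
orientation: [3.116, 0.401, 0.001]
ft_force: [0.3, -0.3, 0.6]
width: 87.7
grasp_force: 0.0
t: 2.2
ee_pos: [425.7, 32.5, 240.0]
orientation: [3.116, 0.399, 0.003]
ft_force: [0.1, -0.0, 0.1]
width: 87.8
grasp_force: 0.0
```

```bash
python3 -m jog '0.17 -0.23 0 0 0 0 -1;0.35 -0.46 0 0 0 0 -1;0.52 -0.69 0 0 0 0 -1;0.696 -0.916 0 0 0 0 -1;0.696 -0.916 0 0 0 0 -1;0.696 -0.916 0 0 0 0 -1;0.696 -0.916 0 0 0 0 -1'
python3 - <<'E'
from h import *
np.set_printoptions(precision=1,suppress=True)
o=get_obs();Rt=rot(o["orientation"])
print(o["ee_pos"],o["qpos"])
P=[]
for c in ("side","top"):
    get_image(c)
    for n in ("crank_handle",):
        for d in pinpoint(n,c)[:2]:
            p=w(c,d["xyz"]);print(c,n,d["confidence"],p)
print("to circle pt",Rt.inv().apply(np.array([512.3,243.9,83])-o["ee_pos"])/200)
E
```

```text
t: 2.9
ee_pos: [512.9, 241.6, 239.1]
orientation: [3.116, 0.394, -0.002]
ft_force: [-0.4, -0.0, 0.5]
width: 87.6
grasp_force: 0.0
[512.9 241.6 239.1] [ 0.4  0.3  1.8 -0.   1.   1.7]
side crank_handle 0.78 [507.5 250.4  80.1]
top crank_handle 0.74 [513.  245.2  77. ]
to circle pt [ 0.  -0.   0.8]
```

```bash
python3 -m jog '0 -0.01 0.2 0 0 0 -1;0 -0.01 0.4 0 0 0 -1;0 -0.01 0.6 0 0 0 -1;0 -0.01 0.78 0 0 0 -1;0 -0.01 0.78 0 0 0 -1;0 -0.01 0.78 0 0 0 -1'
python3 -m jog '0 0 0 0 0 0 0;0 0 0 0 0 0 0.5;0 0 0 0 0 0 1;0 0 0 0 0 0 1;0 0 0 0 0 0 1;0 0 0 0 0 0 1;0 0 0 0 0 0 1;0 0 0 0 0 0 1'
```

```text
t: 3.7
ee_pos: [511.9, 244.4, 84.1]
orientation: [3.117, 0.393, -0.001]
ft_force: [-0.0, 0.5, -0.0]
width: 88.2
grasp_force: 0.0
t: 4.5
ee_pos: [511.9, 245.1, 83.6]
orientation: [3.117, 0.395, -0.0]
ft_force: [-0.0, 0.6, -0.3]
width: 27.3
grasp_force: 0.0
```

```bash
python3 -m jog '0 0 0 0 0 0 1;0 0 0 0 0 0 1;0 0 0 0 0 0 1;0 0 0 0 0 0 1'
python3 - <<'E'
from h import *
snap("side","g.png")
E
```

```text
t: 4.9
ee_pos: [511.8, 246.2, 83.7]
orientation: [-3.115, -0.394, -0.0]
ft_force: [-1.0, 6.3, 0.5]
width: 19.5
grasp_force: 30.0
```

View pics/g.png

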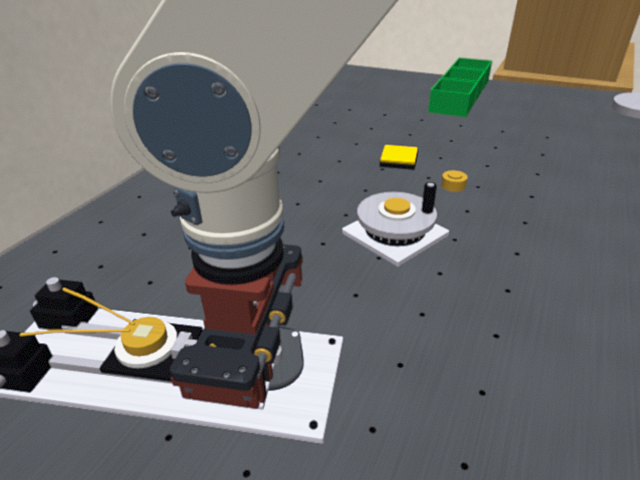

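```bash
python3 -m jog '-0.015 -0.003 0 0 0 0 1;-0.029 -0.002 0 0 0 0 1;-0.045 0.001 0 0 0 0 1;-0.06 0.004 0 0 0 0 1;-0.076 0.009 0 0 0 0 1;-0.092 0.015 0 0 0 0 1;-0.107 0.021 0 0 0 0 1;-0.122 0.028 0 0 0 0 1'; python3 -c "
from h import *
o=get_obs();R_=rot(o['orientation']).inv();print(R_.apply(o['ft_force']),R_.apply(o['ee_pos']-np.array([533,182.5,0])),o['qpos'][5])"
```

```text
t: 5.75
ee_pos: [489.4, 233.5, 83.7]
orientation: [-3.117, -0.394, 0.0]
ft_force: [0.3, 4.9, -1.3]
width: 19.3
grasp_force: 30.0
[ 1.51709687 -4.63994912  1.27118984] [-29.57146394 -60.31864623 -83.67281118] 1.7420349244355506
```

```bash
python3 -m jog '-0.028 0.013 0 0 0 0 1;-0.055 0.031 0 0 0 0 1;-0.08 0.053 0 0 0 0 1;-0.102 0.077 0 0 0 0 1;-0.122 0.102 0 0 0 0 1;-0.14 0.129 0 0 0 0 1;-0.154 0.159 0 0 0 0 1;-0.166 0.189 0 0 0 0 1'; python3 -c "
from h import *
o=get_obs();R_=rot(o['orientation']).inv();print(R_.apply(o['ft_force']),R_.apply(o['ee_pos']-np.array([533,182.5,0])),o['qpos'][5])"
```

```text
t: 6.55
ee_pos: [467.0, 188.1, 83.7]
orientation: [3.117, 0.394, 0.0]
ft_force: [3.8, 3.2, -5.7]
width: 19.4
grasp_force: 30.0
[ 4.52933072 -2.17952626  5.73541617] [-62.51711648 -21.83911482 -83.71921671] 1.6784888931639774
```

```bash
python3 -m jog '-0.008 0.03 0 0 0 0 1;-0.012 0.06 0 0 0 0 1;-0.014 0.085 0 0 0 0 1;-0.015 0.102 0 0 0 0 1;-0.015 0.102 0 0 0 0 1;-0.015 0.102 0 0 0 0 1'; python3 -c "
from h import *
o=get_obs();R_=rot(o['orientation']).inv();print(R_.apply(o['ft_force']),R_.apply(o['ee_pos']-np.array([533,182.5,0])),o['qpos'][5])
im=get_image('top');cv2.imwrite('pics/t2.png',cv2.resize(im[170:320,110:290,::-1],None,fx=4,fy=4,interpolation=cv2.INTER_CUBIC))
im=get_image('side');cv2.imwrite('pics/s2.png',cv2.resize(im[290:450,150:360,::-1],None,fx=3.5,fy=3.5,interpolation=cv2.INTER_CUBIC))"
```

```text
t: 7.15
ee_pos: [469.2, 167.7, 83.7]
orientation: [3.116, 0.395, -0.0]
ft_force: [4.7, -3.4, -2.7]
width: 19.6
grasp_force: 30.0
[3.6637597  4.44211461 2.68021201] [-65.4920423   -1.49163455 -83.667303  ] 1.639473030515781
```

View pics/s2.png

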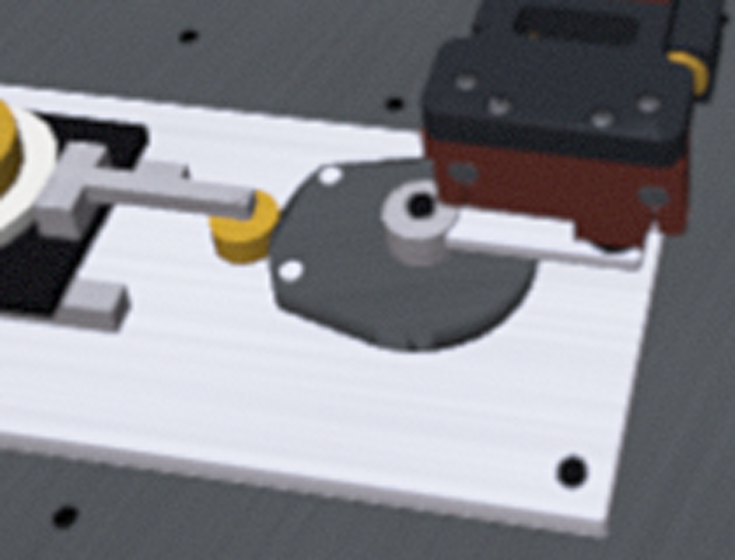

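The roller (245,225 in the crop) sits between the pins (330,175) and (290,270), and the arm points along -x. I'll release, lift clear and check.

```bash
python3 -m jog '0 0 0 0 0 0 0;0 0 0 0 0 0 -1;0 0 0 0 0 0 -1;0 0 0 0 0 0 -1;0 0 0 0 0 0 -1;0 0 0 0 0 0 -1;0 0 0 0 0 0 -1;0 0 0 0 0 0 -1'
python3 -m jog '0 0 -0.1 0 0 0 -1;0 0 -0.3 0 0 0 -1;0 0 -0.5 0 0 0 -1;0 0 -0.7 0 0 0 -1;0 0 -0.7 0 0 0 -1'
python3 -m jog '-0.2 0.2 0 0 0 0 -1;-0.4 0.4 0 0 0 0 -1;-0.6 0.6 0 0 0 0 -1;-0.6 0.8 0 0 0 0 -1;-0.6 1 0 0 0 0 -1;-0.6 1 0 0 0 0 -1;-0.6 1 0 0 0 0 -1;-0.6 1 0 0 0 0 -1'
python3 -c "
from h import *
o=get_obs();print(o['qvel'],o['width'])
im=get_image('top');cv2.imwrite('pics/t3.png',im[:,:,::-1])
print([ (d['confidence'],w('top',d['xyz'])) for n in ('crank_handle','stage_handle') for d in pinpoint(n,'top')])"
```

```text
t: 8.05
ee_pos: [469.1, 168.2, 83.7]
orientation: [-3.117, -0.395, 0.0]
ft_force: [0.2, -0.7, -0.5]
width: 79.7
grasp_force: 0.0
t: 8.55
ee_pos: [472.1, 169.2, 228.8]
orientation: [-3.115, -0.394, -0.015]
ft_force: [0.6, -0.2, -0.2]
width: 87.7
grasp_force: 0.0
t: 9.35
ee_pos: [402.1, -54.7, 223.1]
orientation: [-3.116, -0.395, 0.002]
ft_force: [-0.1, 0.2, 0.3]
width: 87.7
grasp_force: 0.0
[ 0.02262817 -0.00331233 -0.00225549 -0.00321485  0.00143174 -0.00302181] 87.72008546448927
[(0.89, array([468.98397086, 166.40503578,  79.58090054])), (0.92, array([ 445.86927287, -191.2976878 ,   74.10072937]))]
```

View pics/t3.png

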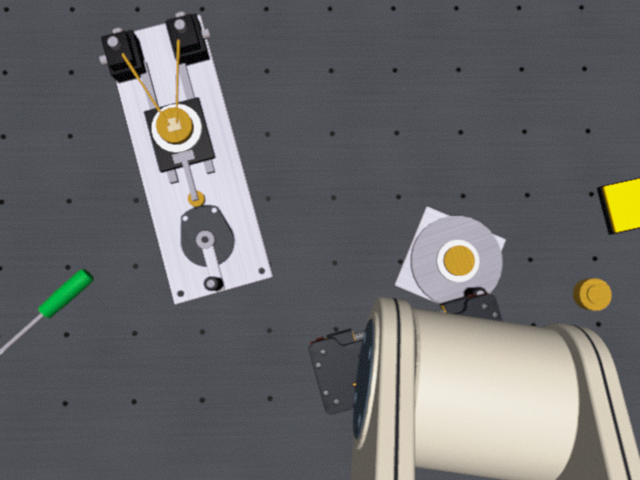

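The pins are at (185,218) and (214,210), and the roller at (196,199) is centred between them. The stage handle has not moved, and the gripper is clear.

```bash
python3 -c "
from workcell import *
print(close_job())"
```

```text
the job is handed in; nothing more can be done
None
```

The job is handed in: the feeder crank is turned counter-clockwise so the roller rests about midway between the two dowel pins, the crank is released, and the rotary stage was left unturned (about 9.5 s of the 34 s used).

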